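# Hold the used-filter bin open, then ease its lid shut

### The arm

A 7-joint arm with a two-finger parallel gripper is mounted at the origin on the work surface. World frame = base frame: x ahead of the robot, y to its left, z up, the work surface at z = 0. Lengths are in m, angles in rad, forces in N, time in s.
With the tool pointing down it reaches from about 0.4 to 0.85 m from the base axis. Payload 4.5 kg.
Tool frame: the origin (TCP) lies between the finger pads; the fingertips stand 11 mm ahead of it and the grasp point (between the pads) lies 8 mm behind it (r.nose_length is the distance from the TCP to the fingertips, in m); z points along the fingers, y is the line along which they close (so a half turn about z gives the same grasp; the last joint's range is limited). The gripper opens to 88 mm and grips with 3 to 60 N. Pads are 18 mm wide; open, the fingers measure 123 mm over their backs; the gripper's body (75 mm by 187 mm) begins 45 mm behind the grasp point.
Start: joints at [-1.084, 0.689, -0.195, 1.565, 0.157, 0.902, -0.215], TCP at [0.273, 0.562, 0.25] pointing down, gripper open.
Joint ranges: [-3.01, 3.01], [-0.46, 2.08], [-1.47, 1.51], [0.13, 2.56], [-1, 4.14], [0.04, 2.09], [-2.66, 2.66]. Speed limits (rad/s): [2.57, 2.57, 3.14, 3.14, 3.14, 3.14, 3.14].

### API

Orientations are given as a unit quaternion [x, y, z, w].
In Python, from plant import get_state, snapshot, camera_model, r gives the robot as it stands.
- The arm moves only by the shell command python3 -m inch 'ROWS' [FORCE]. ROWS is text: rows parted by semicolons, each of 7 numbers parted by spaces: the opening, from -1 (shut) to 1 (fully open), then the shift along the tool's x, y, z in m, then the turn, a rotation vector about the tool's x, y, z in rad. A call has 1 to 20 rows; each row shifts and turns the commanded pose from where the row before left it, along the tool's axes as they then stand; what a row does not reach is not made up. A row lasts 1/12 s, in which the tool goes at most 41.7 mm and 7.16 degrees, less where a joint would pass 70% of its speed; a pose out of reach is approached as far as the arm can. A call is refused whole if a number of a shift passes 0.0417 or a number of a turn 0.125, either way. A call with a gripper value outside its range is refused whole. The fingers move at their own pace and stop on an object; FORCE is the grip in N (left out, the last holds). Time passes only in rows, so rows that do not move let the fingers close. It gives the time, the measured TCP pose, the force, the opening and the grip force at its end, in the units of the state.
- get_state(): the state, without advancing time (a new reading comes with each control period).
- snapshot(name): name is "scene" or "top" or "wrist"; returns (picture, depth): 384x512x3 uint8, red, green, blue; 384x512 float32, m along the optical axis (not along the pixel's ray), 0 where there is no reading.
- camera_model(name): a dict with "intrinsics" (3x3 intrinsics, pixels), "view" (4x4, takes a point from world to camera coordinates). Camera axes: x right, y down, z forward; pixel columns grow to the right and rows downward; lengths in m; the calibration is good to about 2 mm. A picture is of the moment at which its call begins: read the wrist's pose just before it. camera_model takes no time and is no camera call; for the wrist camera it gives the pose at the moment of the call.
- r.finish_job(): hands the job in; it is judged then, once.
The state is a dict: "clock": time; "q": joint angles; "qd": joint speeds; "joint_torque": joint torques, N m; "tool_pos": TCP position; "eef_rot": TCP orientation; "contact_force": force on the tool from outside, world axes, zero at the start; "moment": the same for the moment, N m; "opening": opening from 0.0 (shut) to 1.0 (fully open); "finger_force": force on a finger pad.
Only numpy, scipy, OpenCV 4.12 (cv2) and the standard library are available. Lean on these libraries where they do the work, as an engineer would, in place of code of your own. Each camera call takes 0.05 s, during which the arm holds its last target. There are 200 camera calls.

### The job

A barista is about to tip a used coffee filter into the round step bin on the bar. Press its pedal right down so that the lid opens fully, hold it open for two seconds, then ease the pedal up so that the lid closes gently, without dropping or slamming, and let go. Do not touch the lid, and leave the bins standing where they are, the square bin shut and the other things on the bar undisturbed.

Things in the scene. Friction and masses are not known exactly. Their poses are not given: they have to be found in the camera images.
- round_bin: the round bin: brushed-steel 3-litre step bin standing loose on the bar, 1.4 to 2.1 kg, 176 mm across its foot, 170 mm across the wall, 245 mm tall, 270 with lid. Origin at the centre of its underside, z up; its own -x axis points out towards the pedal, +x to the lid's hinge at the back. The pedal faces the robot within about 25 degrees; it may stand left or right of the square bin
- round_tread (a point): centre of the top face of the round bin's pedal tread, moving with it: a black plate 44 mm (out from the bin) by 56 mm wide, 8 mm thick, centred 57 mm out from the upright wall, so lean the gripper away from the bin. At rest it is level, 46 mm above the bar; fully pressed it is at its stop 27 mm lower and 2 mm farther out, sloping 13 degrees down away from the bin
- round_pedal: the round bin's pedal (arm and tread); origin at its pivot inside the foot, 20 mm in front of the bin's axis and 24 mm above the bar; 122 mm from there to the tread's centre. About 8 N (varies by a quarter) starts it down, 3 to 5 N keeps it at the stop. The lid's weight and a light spring push it back up; there is no catch and no damper
- round_lid (a joint): angle of the round bin's lid in rad: 0 shut, about 1.32 fully open (pedal at its stop). Linked to the pedal: each mm of tread travel turns it about 0.049 rad. Let go from open, it drops shut in a fraction of a second with a bang; quiet closing takes about two seconds, and above 4 rad/s it counts as falling
- round_lid_edge (a point): front edge of the round bin's domed steel lid (176 mm across, 23 mm high), above the pedal; the hinge is at the back rim, so the lid swings up and away from the pedal
- square_bin: the square bin: brushed-steel step bin, 150 mm square, 225 mm tall, with a like pedal; origin at the centre of its underside, pedal on its own -x side (tread centre 132 mm from the bin's axis). Not to be used
- square_lid (a joint): angle of the square bin's flat lid in rad: 0 shut; stays shut
- pitcher: bystander: steel milk pitcher, 76 mm across, 90 mm tall, with a handle; stands between the two bins. Origin at the centre of its underside
- tamper: bystander: steel tamper standing on its 58 mm foot, 81 mm tall; on the bar between the bins and the robot. Origin at the centre of its underside
- saucer: bystander: white saucer, 116 mm across, 16 mm high, to the robot's right. Origin at the centre of its underside
- cup: bystander: white cup, 72 mm across, 55 mm tall, to the robot's left. Origin at the centre of its underside
- canister: bystander: clear coffee canister with a wooden lid, 98 mm across, 200 mm tall, left of the bins. Origin at the centre of its underside
- dripper: bystander: white pour-over cone with a handle, 110 mm across, 76 mm tall, right of the bins. Origin at the centre of its underside

How it is judged:
By the outcome, as a careful person would: the job done as asked, in the order asked, and still so for the second after the job is handed in, with the robot touching nothing.
It also fails if it takes over 48 s, if anything falls off the work surface, if the arm or the gripper's body presses on something with over 40 N, if the wrist force passes 120 N, or if a joint passes its speed limit or range.

## Working session

There is one attempt and no reset: what is moved stays moved. The work goes in short steps, Python scripts to look and compute and a shell command to move; the robot and the scene stay as the last step left them, time stands still between calls to the robot, and variables do not carry over. Pictures are saved under pics/ and viewed, at most 10 in all, crops included, and the job is handed in when it is done.

```bash
mkdir -p pics; python3 - <<'E'
from plant import get_state,snapshot,camera_model,r
import numpy as np,cv2
for n in("scene","top"):
    p,d=snapshot(n);cv2.imwrite(f"pics/{n}0.png",p[:,:,::-1]);np.save(f"{n}0.npy",d)
    m=camera_model(n);print(n,np.round(m["intrinsics"],1).tolist(),np.round(m["view"],3).tolist())
s=get_state();print(s["clock"],s["tool_pos"],s["eef_rot"],s["contact_force"],r.nose_length)
E
```

```text
scene [[472.0, 0.0, 257.9], [0.0, 472.0, 189.7], [0.0, 0.0, 1.0]] [[0.999, 0.033, -0.0, -0.507], [0.031, -0.949, -0.314, 0.038], [-0.011, 0.314, -0.949, 1.523], [0.0, 0.0, 0.0, 1.0]]
top [[488.0, 0.0, 254.0], [0.0, 488.0, 191.1], [0.0, 0.0, 1.0]] [[0.001, -1.0, -0.02, 0.01], [-0.99, 0.002, -0.141, 0.526], [0.141, 0.02, -0.99, 1.502], [0.0, 0.0, 0.0, 1.0]]
0.1 [0.2732217  0.56151747 0.24898289] [ 2.24423464e-01  9.74491370e-01 -8.14827319e-04 -1.17920097e-04] [-0.08317489  0.27435297 -0.18868312] 0.011
```

View pics/scene0.png

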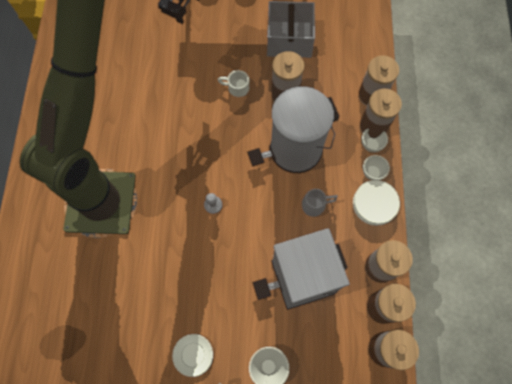

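View pics/top0.png

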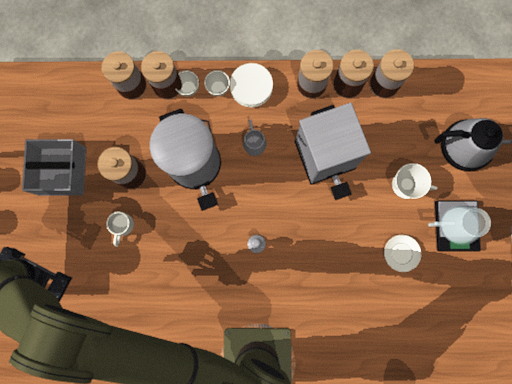

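The round bin is on the left, with its tread at about (207,201) in the top view and (260,157) in the scene view. The square bin's tread is at (341,190) in the top view.

```bash
cat > h.py <<'E'
import numpy as np,cv2
def ray(m,u,v,z):
    K,V=np.array(m["intrinsics"]),np.array(m["view"]);R,t=V[:3,:3],V[:3,3]
    c=-R.T@t;d=R.T@np.linalg.solve(K,[u,v,1.]);return c+d*(z-c[2])/d[2]
def dark(img,u,v,w=18,th=45):
    x0,y0=u-w,v-w;g=img[y0:v+w,x0:u+w].max(2)
    n,l,s,c=cv2.connectedComponentsWithStats((g<th).astype(np.uint8))
    k=1+np.argmax(s[1:,4]);cnt=cv2.findContours((l==k).astype(np.uint8),0,2)[0][0]
    return c[k]+[x0,y0],s[k],cv2.boxPoints(cv2.minAreaRect(cnt))+[x0,y0]
E
python3 - <<'E'
from plant import camera_model
from h import *
np.set_printoptions(precision=4,suppress=True)
for n,u,v in(("top",207,201),("scene",260,157)):
    m=camera_model(n);img=cv2.imread(f"pics/{n}0.png");d=np.load(f"{n}0.npy")
    c,s,b=dark(img,u,v);print(n,c,s);print(ray(m,*c,.046))
    q=np.array([ray(m,*x,.046) for x in b]);print(q[:,:2],np.linalg.norm(np.roll(q,1,0)-q,axis=1))
    # cloud -> bin from depth: lid/wall points
    K=m["intrinsics"];V=np.array(m["view"]);vv,uu=np.mgrid[:384,:512]
    P=np.stack([(uu-K[0][2])/K[0][0]*d,(vv-K[1][2])/K[1][1]*d,d],-1)-V[:3,3];W=P@V[:3,:3]
    print("tread depth pt",W[int(c[1]),int(c[0])])
    t=ray(m,*c,.046);M=(d>0)&(W[...,2]>.235)&(W[...,2]<.28)&(np.hypot(W[...,0]-t[0]-.14,W[...,1]-t[1])<.16)
    (x,y),rad=cv2.minEnclosingCircle(W[M][:,:2].astype(np.float32));print("lid",x,y,rad,M.sum(),"dir deg",np.degrees(np.arctan2(t[1]-y,t[0]-x)),np.hypot(t[1]-y,t[0]-x))
E
```

```text
top [207.1048 200.9143] [  9  10  19  17 210]
[0.494  0.1564 0.046 ]
[[0.5036 0.1884]
 [0.5221 0.1394]
 [0.4847 0.125 ]
 [0.4663 0.1738]] [0.0401 0.0524 0.0401 0.0522]
tread depth pt [0.4976 0.1574 0.0402]
lid 0.6352852582931519 0.2075505405664444 0.09734456986188889 3191 dir deg -160.082811199759 0.1502749498864972
scene [273.5 158. ] [31 19  2  1  2]
[0.552  0.1506 0.046 ]
[[0.5536 0.1507]
 [0.5536 0.1507]
 [0.5504 0.1506]
 [0.5504 0.1506]] [0.0032 0.     0.0032 0.    ]
tread depth pt [0.5505 0.1527 0.0409]
lid 0.6349095702171326 0.20071181654930115 0.09626544266939163 2731 dir deg -148.852506542292 0.09684424403538675
```

```bash
python3 -m inch '-1 0 0 0 0 0 -0.1;-1 0 0 0 0 0 -0.1;-1 0 0 0 0 0 -0.1;-1 0 0 0 0 0 -0.1;-1 0 0 0 0 0 -0.1;-1 0 0 0 0 0 -0.1;-1 0 0 0 0 0 -0.1;-1 0 0 0 0 0 -0.1;-1 -0.003 -0.038 0 0 0 0;-1 -0.003 -0.038 0 0 0 0;-1 -0.003 -0.038 0 0 0 0;-1 -0.003 -0.038 0 0 0 0;-1 -0.003 -0.038 0 0 0 0;-1 -0.003 -0.038 0 0 0 0;-1 -0.003 -0.038 0 0 0 0;-1 -0.003 -0.038 0 0 0 0;-1 -0.003 -0.038 0 0 0 0;-1 -0.003 -0.038 0 0 0 0;-1 -0.003 -0.038 0 0 0 0' 40
python3 -m inch '-1 0 0 0 0 -0.1 0;-1 0 0 0 0 -0.1 0;-1 0 0 0 0 -0.1 0;-1 0 0 0 0 -0.05 0;-1 0 0 0 0 0 0;-1 0 0 0 0 0 0;-1 0 0 0 0 0 0'
python3 - <<'E'
from plant import *
from h import *
from scipy.spatial.transform import Rotation as R
s=get_state();print(s["tool_pos"],R.from_quat(s["eef_rot"]).as_matrix().round(3),s["contact_force"])
p,d=snapshot("wrist");cv2.imwrite("pics/w1.png",p[:,:,::-1]);np.save("w1.npy",d)
m=camera_model("wrist");np.savez("w1m.npz",**m)
E
```

```text
clock: 1.68
tool_pos: [0.447, 0.1783, 0.2496]
eef_rot: [-0.173, 0.985, -0.0, -0.0]
contact_force: [0.9, 1.3, 0.4]
opening: 0.007
finger_force: 0.0
clock: 2.27
tool_pos: [0.4475, 0.1816, 0.2499]
eef_rot: [-0.171, 0.97, 0.03, 0.171]
contact_force: [0.7, -1.2, 0.3]
opening: 0.004
finger_force: 0.0
[0.44749417 0.18158155 0.24985204] [[-0.883 -0.342  0.321]
 [-0.321  0.94   0.117]
 [-0.342  0.    -0.94 ]] [ 0.69403106 -1.22870762  0.28964116]
```

View pics/w1.png

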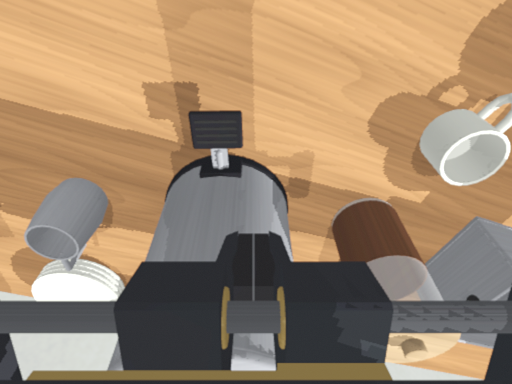

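The wrist view shows the tread at about (190–243, 110–150), with the bin wall just below it and the fingers clear of both.

```bash
python3 - <<'E'
from h import *
np.set_printoptions(precision=4,suppress=True)
m=dict(np.load("w1m.npz"));img=cv2.imread("pics/w1.png");d=np.load("w1.npy")
c,s,b=dark(img,216,128,30,70);print(c,s)
for B in (b,np.array([[190,111],[242,111],[243,149],[191,149.]])):
    q=np.array([ray(m,*x,.046) for x in B]);print(q.mean(0),q[:,:2].tolist(),np.linalg.norm(np.roll(q,1,0)-q,axis=1))
t=q.mean(0);e=q[0]-q[1]
K=m["intrinsics"];V=m["view"]
for u,v in((216,130),(200,120),(235,140)):
    z=d[v,u];print((V[:3,:3].T@(np.linalg.solve(K,[u,v,1])*z-V[:3,3])))
E
```

```text
[215.8231 129.0187] [   3   13   53   37 1815]
[0.4941 0.1554 0.046 ] [[0.5242915695347768, 0.13407120494524516], [0.48278111618514963, 0.12466168127478183], [0.4646944566643798, 0.1747843188008898], [0.5047656815686096, 0.18823463738727936]] [0.0576 0.0426 0.0533 0.0423]
[0.4948 0.1573 0.046 ] [[0.4824334284752625, 0.1256252105011128], [0.46434649560842256, 0.1757486055372502], [0.5064273123510584, 0.19113919915492622], [0.5260405427106658, 0.13673031230381993]] [0.045  0.0533 0.0448 0.0578]
[0.4943 0.1566 0.0456]
[0.4875 0.1377 0.0483]
[0.4983 0.1792 0.0467]
```

```bash
python3 -m inch '-1 0.004 -0.005 0.0224 0 0 0;-1 0.004 -0.005 0.0224 0 0 0;-1 0.004 -0.005 0.0224 0 0 0;-1 0.004 -0.005 0.0224 0 0 0;-1 0.004 -0.005 0.0224 0 0 0;-1 0.004 -0.005 0.0224 0 0 0;-1 0.004 -0.005 0.0224 0 0 0;-1 0.004 -0.005 0.0224 0 0 0;-1 0 0 0 0 0 0;-1 0 0 0 0 0 0;-1 0 0 0 0 0 0;-1 0 0 0 0 0 0'
python3 - <<'E'
from plant import *
from h import *
s=get_state();print(s["tool_pos"],s["contact_force"])
p,d=snapshot("wrist");cv2.imwrite("pics/w2.png",p[:,:,::-1])
E
```

```text
clock: 3.32
tool_pos: [0.4698, 0.1537, 0.1415]
eef_rot: [-0.17, 0.972, 0.016, 0.162]
contact_force: [0.0, 0.1, 0.9]
opening: 0.004
finger_force: 0.0
[0.46984836 0.15368062 0.14153871] [0.00522364 0.08309201 0.94513424]
```

View pics/w2.png

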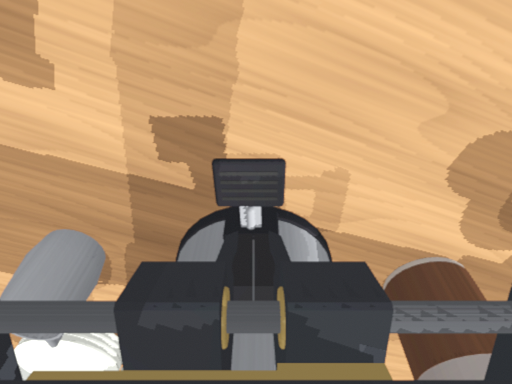

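The tread is centred left-right under the fingers at (250,182). The arm stopped short in height, at 0.1415 m, so I'm checking the joint ranges.

```bash
python3 -m inch '-1 0 0 0.01 0 0 0;-1 0 0 0.01 0 0 0;-1 0 0 0.01 0 0 0;-1 0 0 0 0 0 0'; python3 -c "
from plant import *
s=get_state();print(s['q'].round(3) if hasattr(s['q'],'round') else s['q'])"
```

```text
clock: 3.7
tool_pos: [0.4789, 0.1561, 0.1116]
eef_rot: [-0.171, 0.972, 0.015, 0.161]
contact_force: [-0.3, 0.6, 0.0]
opening: 0.001
finger_force: 0.0
[-0.134  0.793 -0.498  2.33   2.117  0.475 -0.623]
```

```bash
python3 -m inch '-1 0.0007 -0.001 0.0084 0 0 0;-1 0.0007 -0.001 0.0084 0 0 0;-1 0.0007 -0.001 0.0084 0 0 0;-1 0.0007 -0.001 0.0084 0 0 0;-1 0.0007 -0.001 0.0084 0 0 0;-1 0 0 0 0 0 0;-1 0 0 0 0 0 0'; python3 -c "
from plant import *
s=get_state();print(s['q'].round(3),s['contact_force'])"
```

```text
clock: 4.28
tool_pos: [0.4895, 0.153, 0.07]
eef_rot: [-0.17, 0.972, 0.015, 0.16]
contact_force: [0.4, -0.4, -0.3]
opening: 0.0
finger_force: 0.0
[-0.099  0.903 -0.53   2.313  2.202  0.559 -0.666] [ 0.43622268 -0.43494452 -0.33474397]
```

```bash
python3 -m inch '-1 0.0007 0 0.0019 0 0 0;-1 0.0007 0 0.0019 0 0 0;-1 0.0007 0 0.0019 0 0 0;-1 0.0007 0 0.0019 0 0 0;-1 0.0005 0 0.0014 0 0 0;-1 0.0005 0 0.0014 0 0 0;-1 0.0005 0 0.0014 0 0 0;-1 0.0005 0 0.0014 0 0 0;-1 0.0005 0 0.0014 0 0 0;-1 0.0005 0 0.0014 0 0 0'; python3 -c "
from plant import *
s=get_state();print(s['tool_pos'],s['contact_force'])"
```

```text
clock: 5.12
tool_pos: [0.489, 0.1526, 0.0542]
eef_rot: [-0.171, 0.972, 0.015, 0.161]
contact_force: [-2.3, -1.8, 8.4]
opening: 0.004
finger_force: 4.2
[0.48899747 0.15262949 0.05423982] [-2.33194237 -1.79000677  8.36420232]
```

```bash
python3 -m inch '-1 0.0006 0 0.0014 0 0 0;-1 0.0006 0 0.0014 0 0 0;-1 0.0006 0 0.0014 0 0 0;-1 0.0006 0 0.0014 0 0 0;-1 0.0006 0 0.0014 0 0 0;-1 0.0006 0 0.0014 0 0 0;-1 0.0006 0 0.0014 0 0 0;-1 0.0006 0 0.0014 0 0 0;-1 0.0006 0 0.0014 0 0 0;-1 0.0006 0 0.0014 0 0 0;-1 0.0006 0 0.0014 0 0 0;-1 0.0006 0 0.0014 0 0 0'; python3 - <<'E'
from plant import *
from h import *
s=get_state();print(s["tool_pos"],s["contact_force"])
p,d=snapshot("scene");cv2.imwrite("pics/s3.png",cv2.resize(p[60:260,180:430,::-1],None,fx=2,fy=2))
E
```

```text
clock: 6.12
tool_pos: [0.4879, 0.1522, 0.0358]
eef_rot: [-0.171, 0.972, 0.016, 0.161]
contact_force: [-1.7, 0.2, 4.3]
opening: 0.008
finger_force: 2.3
[0.48794902 0.15216848 0.03581753] [-1.6885648   0.17208589  4.34709107]
```

View pics/s3.png

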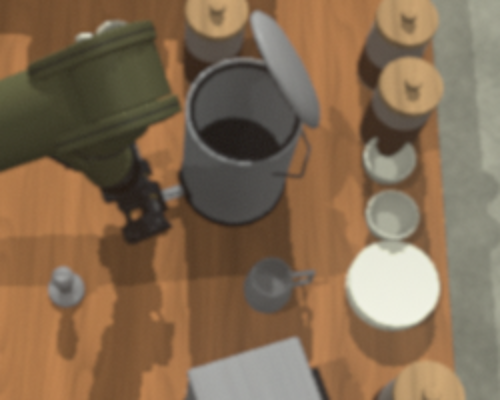

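The lid is well up (crop around (285,70)) and nothing else has moved. A few millimetres remain to the stop.

```bash
python3 -m inch '-1 0.0004 0 0.001 0 0 0;-1 0.0004 0 0.001 0 0 0;-1 0.0004 0 0.001 0 0 0;-1 0.0004 0 0.001 0 0 0;-1 0.0004 0 0.001 0 0 0'
```

```text
clock: 6.58
tool_pos: [0.4881, 0.152, 0.0301]
eef_rot: [-0.17, 0.972, 0.016, 0.161]
contact_force: [-0.5, 1.9, 1.9]
opening: 0.003
finger_force: 1.3
```

```bash
python3 -m inch '-1 0.0003 0 0.001 0 0 0;-1 0.0003 0 0.001 0 0 0;-1 0 0 0 0 0 0'
```

```text
clock: 6.83
tool_pos: [0.4882, 0.152, 0.0291]
eef_rot: [-0.171, 0.972, 0.016, 0.162]
contact_force: [-2.7, 0.3, 14.5]
opening: 0.006
finger_force: 7.2
```

```bash
python3 -m inch '-1 0 0 0 0 0 0;-1 0 0 0 0 0 0;-1 0 0 0 0 0 0;-1 0 0 0 0 0 0;-1 0 0 0 0 0 0;-1 0 0 0 0 0 0;-1 0 0 0 0 0 0;-1 0 0 0 0 0 0;-1 0 0 0 0 0 0;-1 0 0 0 0 0 0;-1 0 0 0 0 0 0;-1 0 0 0 0 0 0;-1 0 0 0 0 0 0;-1 0 0 0 0 0 0;-1 0 0 0 0 0 0;-1 0 0 0 0 0 0;-1 0 0 0 0 0 0;-1 0 0 0 0 0 0;-1 0 0 0 0 0 0;-1 0 0 0 0 0 0'; python3 - <<'E'
from plant import *
from h import *
p,d=snapshot("scene");cv2.imwrite("pics/s4.png",cv2.resize(p[60:260,180:430,::-1],None,fx=2,fy=2))
E
python3 -m inch '-1 0 0 0 0 0 0;-1 0 0 0 0 0 0;-1 0 0 0 0 0 0;-1 0 0 0 0 0 0;-1 0 0 0 0 0 0;-1 0 0 0 0 0 0;-1 0 0 0 0 0 0;-1 0 0 0 0 0 0'
```

```text
clock: 8.5
tool_pos: [0.4882, 0.152, 0.0291]
eef_rot: [-0.171, 0.972, 0.016, 0.161]
contact_force: [-2.8, 0.2, 13.3]
opening: 0.007
finger_force: 7.2
clock: 9.22
tool_pos: [0.4882, 0.152, 0.0291]
eef_rot: [-0.171, 0.972, 0.016, 0.161]
contact_force: [-3.2, 0.6, 14.8]
opening: 0.003
finger_force: 7.2
```

View pics/s4.png

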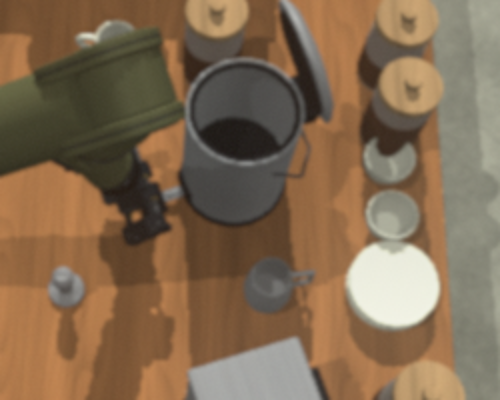

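The lid is upright at its stop, the bin hasn't moved, and it has been held for 2.4 s. Now I'm easing it up.

```bash
python3 -m inch '-1 -0.0004 0 -0.001 0 0 0;-1 -0.0004 0 -0.001 0 0 0;-1 -0.0004 0 -0.001 0 0 0;-1 -0.0004 0 -0.001 0 0 0;-1 -0.0004 0 -0.001 0 0 0;-1 -0.0004 0 -0.001 0 0 0;-1 -0.0004 0 -0.001 0 0 0;-1 -0.0004 0 -0.001 0 0 0;-1 -0.0004 0 -0.001 0 0 0;-1 -0.0004 0 -0.001 0 0 0;-1 -0.0004 0 -0.001 0 0 0;-1 -0.0004 0 -0.001 0 0 0;-1 -0.0004 0 -0.001 0 0 0;-1 -0.0004 0 -0.001 0 0 0;-1 -0.0004 0 -0.001 0 0 0;-1 -0.0004 0 -0.001 0 0 0;-1 -0.0004 0 -0.001 0 0 0;-1 -0.0004 0 -0.001 0 0 0;-1 -0.0004 0 -0.001 0 0 0;-1 -0.0004 0 -0.001 0 0 0'
python3 -m inch '-1 -0.0003 0 -0.0008 0 0 0;-1 -0.0003 0 -0.0008 0 0 0;-1 -0.0003 0 -0.0008 0 0 0;-1 -0.0003 0 -0.0008 0 0 0;-1 -0.0003 0 -0.0008 0 0 0;-1 -0.0003 0 -0.0008 0 0 0;-1 -0.0003 0 -0.0008 0 0 0;-1 -0.0003 0 -0.0008 0 0 0;-1 -0.0003 0 -0.0008 0 0 0;-1 -0.0003 0 -0.0008 0 0 0;-1 -0.0003 0 -0.0008 0 0 0;-1 -0.0003 0 -0.0008 0 0 0'
```

```text
clock: 10.88
tool_pos: [0.4888, 0.1519, 0.0498]
eef_rot: [-0.17, 0.972, 0.015, 0.16]
contact_force: [-2.9, -0.2, 8.3]
opening: 0.002
finger_force: 3.8
clock: 11.88
tool_pos: [0.4899, 0.1523, 0.06]
eef_rot: [-0.17, 0.972, 0.015, 0.161]
contact_force: [-0.7, -0.4, 0.4]
opening: 0.004
finger_force: 0.2
```

```bash
python3 -m inch '-1 -0.0003 0 -0.0008 0 0 0;-1 -0.0003 0 -0.0008 0 0 0;-1 -0.0003 0 -0.0008 0 0 0;-1 0 0 -0.005 0 0 0;-1 0 0 -0.01 0 0 0;-1 0 0 -0.01 0 0 0;-1 0 0 -0.01 0 0 0;-1 0 0 -0.01 0 0 0;-1 0 0 -0.01 0 0 0;-1 0 0 -0.01 0 0 0;-1 0 0 -0.01 0 0 0;-1 0 0 -0.01 0 0 0;-1 0 0 0 0 0 0;-1 0 0 0 0 0 0;-1 0 0 0 0 0 0'; python3 - <<'E'
from plant import *
from h import *
p,d=snapshot("scene");cv2.imwrite("pics/s5.png",p[:,:,::-1])
E
```

```text
clock: 13.13
tool_pos: [0.4634, 0.1457, 0.1432]
eef_rot: [-0.17, 0.972, 0.015, 0.161]
contact_force: [0.0, -0.2, -0.3]
opening: 0.003
finger_force: 0.0
```

View pics/s5.png

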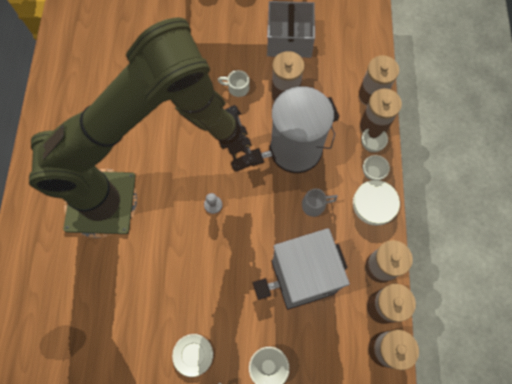

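The lid is shut, with the bin (300,130), tread (262,157), tamper (213,204) and pitcher (316,202) where they were and the gripper clear. Handing in.

```bash
python3 -c "
from plant import r
print(r.finish_job())"
```

```text
the job is handed in; nothing more can be done
None
```

I pressed the round bin's pedal to its stop, held the lid fully open for about 2.4 s, eased it shut over about 2.7 s and let go; the last picture shows the lid shut and nothing else moved, and the job is handed in.

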